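Centre the pot on its cooking ring and start the ring

ROBOT

A 7-joint arm with a two-finger parallel gripper is mounted at the origin on the work surface. World frame = base frame: x ahead of the robot, y to its left, z up, the work surface at z = 0. Lengths are in m, angles in rad, forces in N, time in s.
With the tool pointing down it reaches from about 0.4 to 0.85 m from the base axis. Payload 4.5 kg.
Tool frame: the origin (TCP) lies midway between the tips of the shut fingers; the grasp point (between the pads) lies 19 mm behind it; z points along the fingers, y is the line along which they close (so a half turn about z gives the same grasp; the last joint's range is limited). The gripper opens to 88 mm and grips with 3 to 60 N. Pads are 18 mm wide; open, the fingers measure 123 mm over their backs; the gripper's body (75 mm by 187 mm) begins 45 mm behind the grasp point.
Start: joints at [1.223, 0.689, -0.195, 1.565, 0.157, 0.902, -0.215], TCP at [0.233, -0.58, 0.239] pointing down, gripper open.
Joint ranges: [-3.01, 3.01], [-0.46, 2.08], [-1.47, 1.51], [0.13, 2.56], [-1, 4.14], [0.04, 2.09], [-2.66, 2.66]. Speed limits (rad/s): [2.57, 2.57, 3.14, 3.14, 3.14, 3.14, 3.14].

INTERFACE

Orientations are given as [roll, pitch, yaw] about the fixed x, y, z axes, in that order (R = Rz(yaw) Ry(pitch) Rx(roll)).
In Python, from workcell import r gives the robot as it stands.
- The arm moves only by the tool carry_out, never from a script. Its argument "motion" is one flat list of numbers, 4 for each row, row after row: the shift along the world's x, y, z in cm, then the turn about the world's z in rad. In form: [x, y, z, twist, x, y, z, twist, ...]. A call has 1 to 20 rows; each row shifts and turns the commanded pose from where the row before left it; what a row does not reach is not made up. A row lasts 1/10 s, in which the tool goes at most 50 mm and 8.59 degrees, less where a joint would pass 70% of its speed; a pose out of reach is approached as far as the arm can. A call with a gripper value outside its range is refused whole. "claw" is the finger opening in cm, from 0 to 8.81, set as the call begins (left out, the last holds). The fingers move at their own pace and stop on an object; "squeeze" is the grip in N (left out, the last holds). Time passes only in rows, so rows that do not move let the fingers close. It gives the time, the measured TCP pose, the force, the opening and the grip force at its end, in the units of the state.
- r.get_state(): the state, without advancing time (a new reading comes with each control period).
- r.snapshot(name): name is "scene" or "top"; returns the picture (480x640x3 uint8, red, green, blue); there is no depth.
- r.camera_model(name): a dict with "intrinsics" (3x3 intrinsics, pixels), "world_from_camera" (4x4, takes a point from camera to world coordinates). Camera axes: x right, y down, z forward; pixel columns grow to the right and rows downward; lengths in m; the calibration is good to about 2 mm. A picture is of the moment at which its call begins. camera_model takes no time and is no camera call.
- r.close_job(): hands the job in; it is judged then, once.
Trained networks look in the newest picture that a camera, given by its name, has taken for a name from the list of things; names that differ only in an ending like _2 or _b are one class to them, and where a whole thing is asked for, a point or a joint stands for the part that bears it (a point fixed in the world has none). Each returns a list of dicts, best first, with "confidence" (0 to 1); they miss things now and then, are a little off and sometimes report something else, mostly with a low value. They report only what shows in the picture. A call takes as long as a camera call. They do not tell look-alikes from the thing itself.
- r.look_for(camera, query): "box" ([centre column, centre row, width, height] in pixels, round what is visible of it).
The state is a dict: "t": time; "joint_positions": joint angles; "qvel": joint speeds; "joint_efforts": joint torques, N m; "tool_pos": TCP position; "tool_rot": TCP orientation; "ft_force": force on the tool from outside, world axes, zero at the start; "wrist_torque": the same for the moment, N m; "opening": opening from 0.0 (shut) to 1.0 (fully open); "grip_force": force on a finger pad.
Only numpy, scipy, OpenCV 4.12 (cv2) and the standard library are available. Lean on these libraries where they do the work, as an engineer would, in place of code of your own. Each camera call takes 0.05 s, during which the arm holds its last target. There are 200 camera calls.

TASK

Without picking it up, push the lidded pot across the glass of the hob with the fingertips until it stands centred on the smaller of the two rings. Only then press the key in front of that ring fully down and let it come up again. Do not press the other key, and leave everything else where it is.

Things in the scene. Friction and masses are not known exactly. Their poses are not given: they have to be found in the camera images.
- pot: loose steel stew pot with its lid on (the lid stays on), 0.55 to 0.95 kg. Upright round wall 142 mm in diameter, 147 mm at the rim (84 to 87 mm up); a round black lid knob 32 mm across tops out at 127 mm. Origin at the centre of its underside, z up. It slides on the glass with a few newtons
- pot_mid (a point): point on the pot's axis 43 mm above its underside, axes as the pot's. Two loop handles (8 mm bar, 60 mm wide) stand out level from the wall on the pot's own +x and -x sides, to 104 mm from the axis, 58 to 70 mm above the underside; at the start they point to the hob's front and back, within about 0.35 rad
- hob: fixed portable hob, 560 mm wide (its y), 280 mm deep (its x), flat top 55 mm above the table; origin at the centre of its underside. Black glass, but for a flush 56 mm aluminium control strip along the front (-x). Ring centres 25 mm behind (+x of) the middle, 135 mm to left and right; key centres 112 mm in front of the middle, 135 mm to left and right
- small_ring_mid (a point): centre of the smaller ring printed on the glass (thin pale circle 164 mm inside diameter with a small cross in the middle), at glass height. It is the left or the right ring. The pot belongs here
- large_ring_mid (a point): centre of the larger printed ring (210 mm inside diameter, small cross), at glass height, on the other side; the pot starts on it, off centre by up to about 50 mm
- key_left (a joint): travel of the left (+y) key, m: 0 up, 0.0045 fully down; it springs back when let go, about 0.7 N to start and 3.6 N at the bottom
- key_left_top (a point): centre of the top face of the left key: grey rectangular key 36 mm wide (hob's y) by 24 mm (hob's x), top 6 mm above the strip, pressed straight down
- key_right (a joint): travel of the right (-y) key, as key_left
- key_right_top (a point): centre of the top face of the right key, as key_left
- ramekin: leave alone: small white dish, 60 mm across, 36 mm high, standing on the hob's control strip midway between the two keys; origin under its centre
- spoon: leave alone: wooden spoon 230 mm long lying on the table left of the hob, about 20 mm high
- eggs: leave alone: open box of six eggs, 100 x 150 mm, about 95 mm high, on the table right of the hob
- jug: leave alone: white measuring mug 70 mm across, 80 mm high, with a handle, on the table right of the hob
- timer: leave alone: round kitchen timer 60 mm across, 45 mm high, on the table left of the hob
Things that resemble listed ones, but are neither listed nor needed, are in the scene too. What is shaped like the pot but green or purple is not meant.

How it is judged:
By the outcome, as a careful person would: the job done as asked, in the order asked, and still so for the second after the job is handed in, with the robot touching nothing.
It also fails if it takes over 56 s, if anything falls off the work surface, if the arm or the gripper's body presses on something with over 40 N, if the wrist force passes 120 N, or if a joint passes its speed limit or range.

## Working session

There is one attempt and no reset: what is moved stays moved. The work goes in short steps, Python scripts to look and compute and a tool call to move; the robot and the scene stay as the last step left them, time stands still between calls to the robot, and variables do not carry over. Pictures are saved under pics/ and viewed, at most 10 in all, crops included, and the job is handed in when it is done.

Besides the shell and the picture viewer there is one more tool, called after "Emit:" as name(argument=value, ...) on one line, values as JSON. carry_out: Moves the arm, as the interface text tells. Its arguments: {"type":"object","properties":{"motion":{"type":"array","items":{"type":"number"}},"claw":{"type":"number"},"squeeze":{"type":"number"}},"required":["motion"]}

```bash
mkdir -p pics; ls
cat > h.py <<'E'
from workcell import r
import numpy as np, cv2
def snap(cam,name):
    im=r.snapshot(cam); cv2.imwrite(f'pics/{name}.png',im[:,:,::-1]); return im
def ray(cam,uv,z):
    m=r.camera_model(cam);K=np.array(m['intrinsics']);T=np.array(m['world_from_camera'])
    d=T[:3,:3]@np.linalg.solve(K,[uv[0],uv[1],1]);o=T[:3,3]
    return o+d*(z-o[2])/d[2]
def proj(cam,p):
    m=r.camera_model(cam);K=np.array(m['intrinsics']);T=np.linalg.inv(np.array(m['world_from_camera']))
    q=K@(T[:3,:3]@np.array(p)+T[:3,3]);return q[:2]/q[2]
E
python3 - <<'E'
from h import *
a=snap('top','top0');b=snap('scene','scene0')
for c in('top','scene'):
    m=r.camera_model(c);print(np.round(m['world_from_camera'],3).tolist(),np.round(m['intrinsics'],0).tolist())
for q in('pot','hob','key_left','ramekin'):print(q,r.look_for('top',q))
s=r.get_state();print(s['t'],s['tool_pos'],s['tool_rot'],s['opening'])
E
```

```text
pics
[[-0.006, -0.992, 0.127, 0.267], [-1.0, 0.006, -0.003, 0.05], [0.002, -0.127, -0.992, 1.38], [0.0, 0.0, 0.0, 1.0]] [[509.0, 0.0, 321.0], [0.0, 509.0, 245.0], [0.0, 0.0, 1.0]]
[[0.674, 0.576, -0.462, 1.114], [0.738, -0.524, 0.424, -0.593], [0.002, -0.627, -0.779, 1.236], [0.0, 0.0, 0.0, 1.0]] [[623.0, 0.0, 313.0], [0.0, 623.0, 234.0], [0.0, 0.0, 1.0]]
pot [{'box': [445.5, 331.8, 83.7, 59.0], 'confidence': 0.79}, {'box': [300.7, 177.9, 61.2, 82.2], 'confidence': 0.77}, {'box': [207.3, 335.8, 74.5, 63.0], 'confidence': 0.76}, {'box': [308.6, 238.8, 18.7, 10.2], 'confidence': 0.39}]
hob [{'box': [362.0, 196.3, 217.6, 112.2], 'confidence': 0.81}]
key_left [{'box': [309.2, 237.6, 17.0, 10.9], 'confidence': 0.66}]
ramekin [{'box': [364.4, 234.2, 24.1, 26.4], 'confidence': 0.61}]
0.3 [ 0.23282085 -0.57982151  0.23843675] [-3.14102470e+00  1.75903308e-05  3.81857587e-01] 1.000883647383581
```

View pics/top0.png

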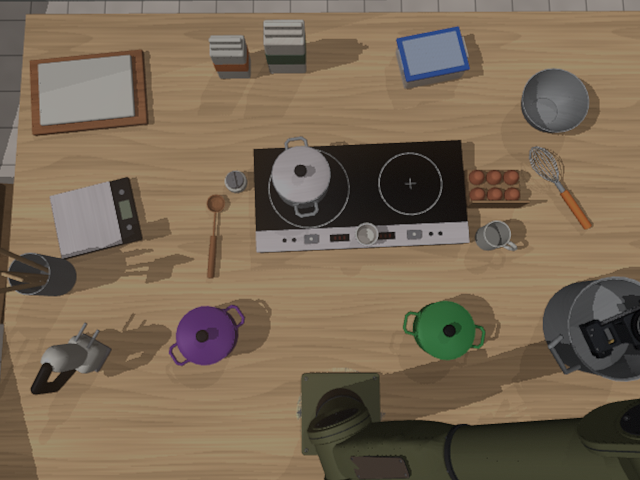

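View pics/scene0.png

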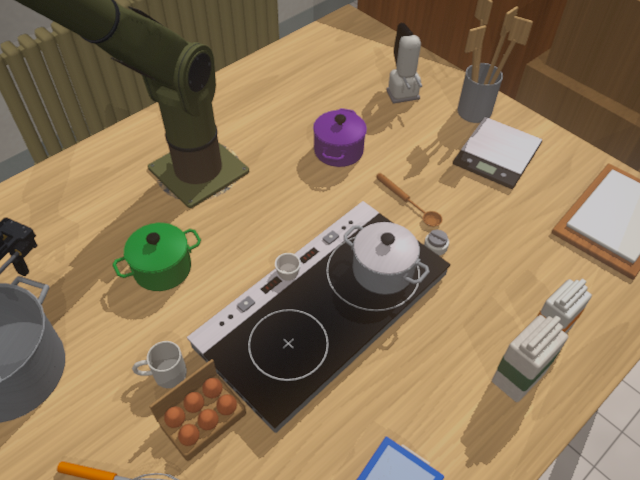

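The steel pot at (300,178) is the target. It could be confused with the green pot (445,330), the purple pot (207,335) and the large grey pot (600,330). The smaller ring is the right one, with its cross at (410,184). Its key is at (414,234), and the other key is at (311,239).

```bash
cat >> h.py <<'E'
def pot_fit(im,guess,show=None):
    # template-fit of pot rim: bright circle at z=0.055+0.0855 radius .0735 (projected)
    from scipy.optimize import minimize
    g=cv2.GaussianBlur(cv2.cvtColor(im,cv2.COLOR_RGB2GRAY),(0,0),1).astype(np.float32)
    a=np.linspace(0,2*np.pi,120,endpoint=False)
    def s(p):
        v=[]
        for rr,sg in((.0705,1),(.0785,-1)):
            q=np.array([proj('top',[p[0]+rr*np.cos(t),p[1]+rr*np.sin(t),.1405]) for t in a]).astype(np.float32)
            v.append(cv2.remap(g,q[None,:,0],q[None,:,1],1)[0])
        return -np.mean(np.clip(v[0]-v[1],-40,60))
    o=minimize(s,guess,method='Nelder-Mead',options=dict(initial_simplex=np.array(guess)+[[0,0],[.012,0],[0,.012]],xatol=2e-4))
    return o.x,o.fun
def ring_pts(im,c,R,z=.055):
    g=cv2.GaussianBlur(cv2.cvtColor(im,cv2.COLOR_RGB2GRAY),(0,0),.7).astype(np.float32)
    out=[]
    for t in np.linspace(0,2*np.pi,90):
        rs=np.arange(R-.01,R+.012,.0005)
        q=np.array([proj('top',[c[0]+k*np.cos(t),c[1]+k*np.sin(t),z]) for k in rs]).astype(np.float32)
        v=cv2.remap(g,q[None,:,0],q[None,:,1],1)[0]
        k=rs[v.argmax()]
        if v.max()>v.min()+40: out.append([c[0]+k*np.cos(t),c[1]+k*np.sin(t)])
    out=np.array(out); A=np.c_[2*out,np.ones(len(out))]
    s=np.linalg.lstsq(A,(out**2).sum(1),rcond=None)[0]
    return s[:2],np.sqrt(s[2]+s[0]**2+s[1]**2),len(out)
E
python3 - <<'E'
from h import *
im=r.snapshot('top')
cross=ray('top',(410,184),.055)[:2];print('cross',cross)
c=cross
for _ in range(3): c,R,n=ring_pts(im,c,.083)
print('ring',c,R,n)
for n,uv,z in(('keyR',(414,234),.061),('keyL',(311,238.5),.061),('FL',(256,250),.055),('FR',(468,242),.055),('BL',(254,149),.055),('BR',(461,141),.055),('knob',(300,171),.18),('timer',(235,180),.045),('rim',(301,176),.1405),('h1',(296,140),.119),('h2',(306,213),.119)):print(n,ray('top',uv,z)[:2].round(4))
print(pot_fit(im,ray('top',(301,176),.1405)[:2]))
crop=im[130:260,245:480];cv2.imwrite('pics/crop0.png',cv2.resize(crop,None,fx=3.4,fy=3.4,interpolation=2)[:,:,::-1])
E
```

```text
cross [ 0.59956238 -0.19214142]Traceback (most recent call last):
  File "<stdin>", line 5, in <module>
  File "h.py", line 30, in ring_pts
    q=np.array([proj('top',[c[0]+k*np.cos(t),c[1]+k*np.sin(t),z]) for k in rs]).astype(np.float32)
                ~~~~^^^^^^^^^^^^^^^^^^^^^^^^^^^^^^^^^^^^^^^^^^^^^
  File "h.py", line 10, in proj
    m=r.camera_model(cam);K=np.array(m['intrinsics']);T=np.linalg.inv(np.array(m['world_from_camera']))
ValueError: time passes only in moves, steps and waits
```

```bash
sed -i 's/r\.camera_model(cam)/cm(cam)/; s/^import numpy as np, cv2/import numpy as np, cv2, functools\ncm=functools.cache(r.camera_model)/' h.py
cat > m.py <<'E'
from h import *
im=r.snapshot('top')
cross=ray('top',(410,184),.055)[:2];print('cross',cross)
c=cross
for _ in range(3): c,R,n=ring_pts(im,c,.083)
print('ring',c,R,n)
for n,uv,z in(('keyR',(414,234),.061),('keyL',(311,238.5),.061),('FL',(256,250),.055),('FR',(468,242),.055),('BL',(254,149),.055),('BR',(461,141),.055),('knob',(300,171),.18),('timer',(235,180),.045),('rim',(301,176),.1405),('h1',(296,140),.119),('h2',(306,213),.119)):print(n,ray('top',uv,z)[:2].round(4))
print(pot_fit(im,ray('top',(301,176),.1405)[:2]))
crop=im[130:260,245:480];cv2.imwrite('pics/crop0.png',cv2.resize(crop,None,fx=3.4,fy=3.4,interpolation=2)[:,:,::-1])
E
python3 m.py
```

```text
cross [ 0.59956238 -0.19214142]
ring [ 0.60171786 -0.19189852] 0.08336831829285964 90
keyR [ 0.464  -0.1977]
keyL [0.4537 0.072 ]
FL [0.425  0.2162]
FR [ 0.4428 -0.34  ]
BL [0.6982 0.2243]
BR [ 0.7174 -0.333 ]
knob [0.602 0.096]
timer [0.6158 0.2757]
rim [0.6001 0.095 ]
h1 [0.7006 0.1085]
h2 [0.5104 0.0834]
(array([0.6055858, 0.096463 ]), np.float64(-50.80528259277344))
```

View pics/crop0.png

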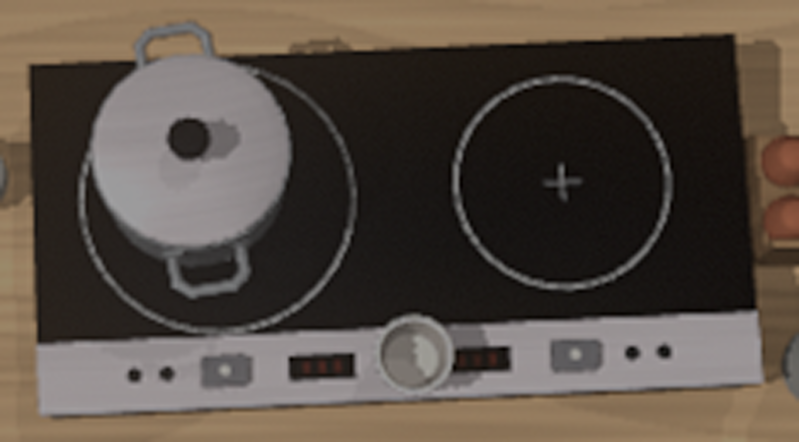

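Emit:
carry_out(motion=[1.85,3.9,0.3,0.06,1.85,3.9,0.3,0.06,1.85,3.9,0.3,0.06,1.85,3.9,0.3,0.06,1.85,3.9,0.3,0.06,1.85,3.9,0.3,0.06,1.85,3.9,0.3,0.06,1.85,3.9,0.3,0.06,1.85,3.9,0.3,0.06,1.85,3.9,0.3,0.06,1.85,3.9,0,0.06,1.85,3.9,0,0.06,1.85,3.9,0,0.06,1.85,3.9,0,0.06,1.85,3.9,0,0.06,1.85,3.9,0,0.06,1.85,3.9,0,0.06,1.85,3.9,0,0.06,1.85,3.9,0,0.06,1.85,3.9,0,0.05], claw=8.81)

```text
t: 2.4
tool_pos: [0.6035, 0.2014, 0.2688]
tool_rot: [3.141, 0.0, 1.574]
ft_force: [0.7, -0.6, -0.1]
opening: 1.004
grip_force: 0.0
```

Emit:
carry_out(motion=[0,0.3,-3,0,0,0,-3,0,0,0,-3,0,0,0,-2.5,0,0,0,-1.5,0,0,0,-1.2,0,0,0,0,0,0,0,0,0])

```text
t: 3.2
tool_pos: [0.6035, 0.2033, 0.1276]
tool_rot: [3.14, -0.001, 1.572]
ft_force: [-0.2, 0.9, -0.3]
opening: 1.001
grip_force: 0.0
```

Run:
```python
from h import *
im=snap('scene','s1');s=r.get_state();print(s['tool_pos'],s['ft_force'],s['t'])
```

```text
[0.60367693 0.20344857 0.1278935 ] [0.09291191 0.28866167 0.6720852 ] 3.25
```

View pics/s1.png

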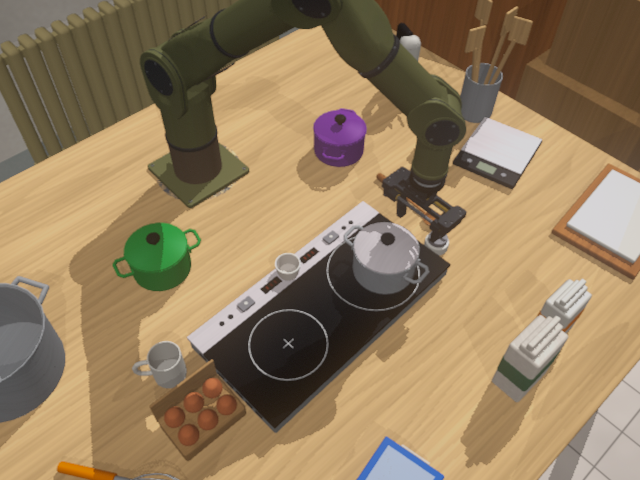

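The gripper stands left of the steel pot at (387,258), with its fingers clear above the timer at (438,240). Now I'll push.

Emit:
carry_out(motion=[0,-1,0,0,0,-1,0,0,0,-1,0,0,0,-0.5,0,0,0,-0.5,0,0,0,-0.5,0,0,0,-0.5,0,0,0,-0.7,0,0,0,-0.8,0,0,0,-0.8,0,0,0,-0.8,0,0,0,-0.8,0,0,0,-0.8,0,0,0,-0.8,0,0,0,-0.8,0,0,0,-0.8,0,0,0,-0.5,0,0,0,-0.3,0,0,0,0,0,0])

```text
t: 5.15
tool_pos: [0.6029, 0.073, 0.1267]
tool_rot: [-3.141, 0.001, 1.571]
ft_force: [0.4, 1.9, 1.3]
opening: 1.0
grip_force: 1.4
```

Run:
```python
from h import *
im=snap('top','t2');s=r.get_state();print(s['tool_pos'],s['ft_force'],s['t'])
g=[.603,s['tool_pos'][1]-.068];print(g,pot_fit(im,g), proj('top',[*g,.18]))
snap('scene','s2')
cv2.imwrite('pics/c2.png',cv2.resize(im[120:260,230:490],None,fx=3,fy=3,interpolation=2)[:,:,::-1])
```

```text
[0.60288017 0.07306827 0.12669419] [0.36449012 2.17679406 2.02602708] 5.2
[0.603, np.float64(0.00506827223577222)] (array([0.60689702, 0.00332536]), np.float64(-5.189623832702637)) [337.56673574 170.37040115]
```

View pics/c2.png

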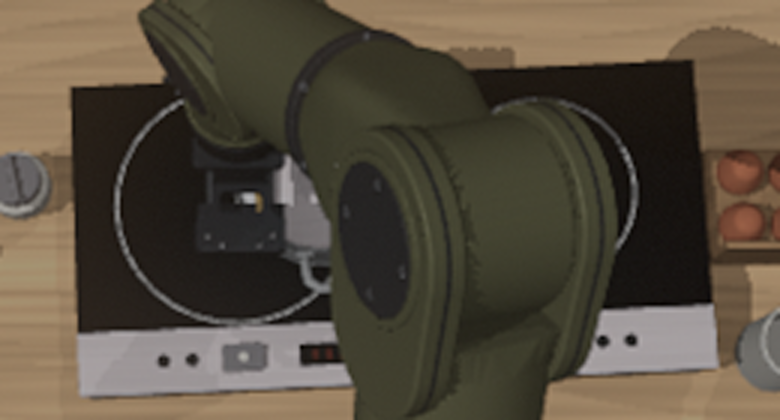

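The arm hides most of the pot in this view, but the pot is moving with the gripper. Its front handle is at about crop (317,272), as expected. I'll keep pushing and stop slightly short.

Emit:
carry_out(motion=[0,-0.5,0,0,0,-0.8,0,0,0,-1,0,0,0,-1,0,0,0,-1,0,0,0,-1,0,0,0,-1,0,0,0,-1,0,0,0,-1,0,0,-0.1,-1,0,0,0,-1,0,0,0,-1,0,0,0,-1,0,0,0,-1,0,0,0,-1,0,0,0,-1,0,0,0,-1,0,0,0,-0.8,0,0,0,-0.6,0,0,0,-0.3,0,0])

```text
t: 7.25
tool_pos: [0.6015, -0.1069, 0.1267]
tool_rot: [-3.141, 0.0, 1.571]
ft_force: [-0.8, 4.1, 2.1]
opening: 0.999
grip_force: 2.4
```

Emit:
carry_out(motion=[0,0,0,0,0,0.5,0,0,0,2,0,0,0,4,0,0,0,4.5,0,0,0,4.5,2,0,0,4.5,1,0,0,4.5,0,0,0,4.5,0,0,0,4.5,0,0,0,4.5,0,0,0,0,0,0])

```text
t: 8.45
tool_pos: [0.5996, 0.2829, 0.1569]
tool_rot: [-3.141, -0.006, 1.582]
ft_force: [-0.7, 0.5, -0.1]
opening: 1.003
grip_force: 0.0
```

Run:
```python
from h import *
im=snap('top','t3');s=r.get_state();print(s['tool_pos'],s['ft_force'],s['t'])
g=[.603,-.19];print(pot_fit(im,g))
a=im[120:260,230:490];b=snap('scene','s3')[240:400,180:440]
cv2.imwrite('pics/c3.png',np.vstack([cv2.resize(a,(560,300),interpolation=2),cv2.resize(b,(560,300),interpolation=2)])[:,:,::-1])
```

```text
[0.60056735 0.27776836 0.15639706] [-0.07364555 -0.25092485 -0.4328806 ] 8.5
(array([ 0.60317485, -0.17671659]), np.float64(-56.803157806396484))
```

View pics/c3.png

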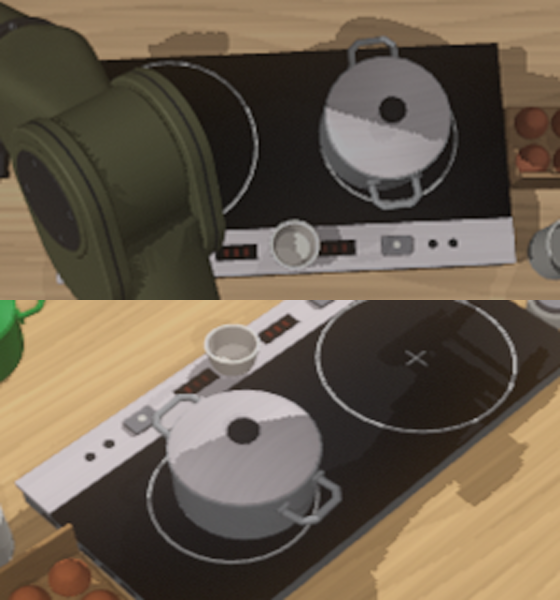

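The pot stands short of centre, as intended. I'll refine using the knob in both cameras.

```bash
cat > k.py <<'E'
from h import *
import sys
def knob(cam,im,g,ztop=.182):
    # dark blob centroid near expected; blob of knob appears about mid height
    u,v=np.round(proj(cam,[*g,.176])).astype(int);w=18
    c=cv2.cvtColor(im,cv2.COLOR_RGB2GRAY)[v-w:v+w,u-w:u+w]
    n,l,st,ce=cv2.connectedComponentsWithStats((c<70).astype(np.uint8))
    ok=[i for i in range(1,n) if 60<st[i,4]<700]
    i=min(ok,key=lambda i:np.hypot(*(ce[i]-w)));p=ce[i]+[u-w,v-w]
    return p,st[i],ray(cam,p,.174)[:2]
if __name__=='__main__':
    for cam,f in(('top','t3'),('scene','s3')):
        im=cv2.imread(f'pics/{f}.png')[:,:,::-1];print(cam,knob(cam,im,(.603,-.177)))
    im=cv2.imread('pics/t3.png')[:,:,::-1];print('ring L t3',ring_pts(im,(.594,.077),.106))
    # cross in scene before push
    g=cv2.cvtColor(cv2.imread('pics/s1.png'),cv2.COLOR_BGR2GRAY)[333:355,277:301].astype(float)
    m=g>60;v,u=np.nonzero(m);p=np.array([u.mean()+277,v.mean()+333]);print('cross scene',p,ray('scene',p,.055))
    g=cv2.cvtColor(cv2.imread('pics/top0.png'),cv2.COLOR_BGR2GRAY)[176:193,402:419]
    v,u=np.nonzero(g>60);p=np.array([u.mean()+402,v.mean()+176]);print('cross top',p,ray('top',p,.055))
    for cam,f in(('top','top0'),('scene','scene0')):
        im=cv2.imread(f'pics/{f}.png')[:,:,::-1];print(cam,knob(cam,im,(.603,.096)))
E
python3 k.py
```

```text
top (array([411.7107438 , 170.72727273]), array([ 12,  13,  13,  12, 121], dtype=int32), array([ 0.6027477 , -0.17553723]))
scene (array([292.53378378, 309.52027027]), array([ 11,  11,  14,  14, 148], dtype=int32), array([ 0.59979759, -0.17605281]))
ring L t3 (array([0.59743484, 0.08031237]), np.float64(0.10969666261963769), 34)
cross scene [288.01639344 342.96721311] [ 0.59834948 -0.19134567  0.055     ]
cross top [409.77777778 182.74074074] [ 0.60300113 -0.19164701  0.055     ]
top (array([300.15702479, 170.29752066]), array([ 12,  12,  13,  12, 121], dtype=int32), array([0.60538519, 0.09582862]))
scene (array([387.01851852, 238.84259259]), array([ 11,  14,  13,  11, 108], dtype=int32), array([0.60294899, 0.09400681]))
```

Emit:
carry_out(motion=[0,-4,0,0,0,-4.5,0,0,0,-4.5,-1,0,0,-4.5,-2,0,0,-4.5,0,0,0,-4.5,0,0,0,-4,0,0,0,-2.5,0,0,0,-1,0,0,0,0,0,0,0,0,0,0])

```text
t: 9.65
tool_pos: [0.6018, -0.0648, 0.1268]
tool_rot: [3.141, -0.001, 1.573]
ft_force: [-0.0, 0.4, 0.5]
opening: 0.997
grip_force: 0.0
```

Emit:
carry_out(motion=[-0.05,-1,0,0,0,-1,0,0,0,-1,0,0,0,-0.5,0,0,0,-0.4,0,0,0,-0.4,0,0,0,-0.4,0,0,0,-0.4,0,0,0,-0.3,0,0,0,-0.2,0,0,0,-0.15,0,0,0,0,0,0,0,0,0,0])

```text
t: 10.95
tool_pos: [0.6014, -0.1237, 0.1268]
tool_rot: [3.141, 0.0, 1.572]
ft_force: [0.0, 3.1, 0.2]
opening: 0.997
grip_force: 1.4
```

Emit:
carry_out(motion=[0,0.3,0,0,0,1,0,0,0,3,0,0,0,4.5,0,0,0,4.5,2,0,0,4.5,1,0,0,4.5,0,0,0,4.5,0,0,0,4.5,0,0,0,4.5,0,0,0,3,0,0,0,0,0,0])

```text
t: 12.15
tool_pos: [0.5994, 0.2721, 0.1572]
tool_rot: [3.141, -0.005, 1.58]
ft_force: [-0.6, 0.8, 0.7]
opening: 0.998
grip_force: 0.0
```

Run:
```python
from k import *
im=snap('top','t4');b=snap('scene','s4');g=(.602,-.191)
print('rim',pot_fit(im,g)[0]-[.6023,-.1918],'top',knob('top',im,g)[2]-[.603,-.1916],'scene',knob('scene',b,g)[2]-[.5983,-.1913])
s=r.get_state();print(s['tool_pos'],s['t'])
cv2.imwrite('pics/c4.png',np.vstack([cv2.resize(im[120:260,230:490],(560,300),interpolation=2),cv2.resize(b[240:400,180:440],(560,300),interpolation=2)])[:,:,::-1])
```

```text
rim [ 0.0008719 -0.0021167] top [-0.00042973 -0.00038828] scene [ 0.00149549 -0.00142522]
[0.60100534 0.26466428 0.15655496] 12.25
```

View pics/c4.png

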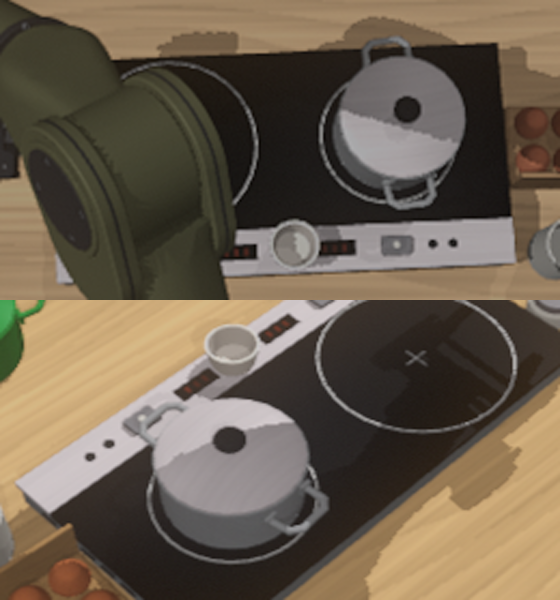

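The pot is centred to within about 1.5 mm. Next I'll check how close the front handle is to the gripper's body when it stands over the right key.

Run:
```python
from h import *
for uv in((420.4,217.2),(409.5,214.5),(413,215.5)):print(ray('top',uv,.119))
im=cv2.imread('pics/t4.png')
g=cv2.cvtColor(im,cv2.COLOR_BGR2GRAY)[226:243,402:428]
print('keyR',ray('top',(230+397.5*260/560,120+244.5*140/300),.061))
```

```text
[ 0.49791129 -0.20418338  0.119     ]
[ 0.50496971 -0.17696661  0.119     ]
[ 0.50236248 -0.18569978  0.119     ]
keyR [ 0.46369166 -0.19914395  0.061     ]
```

Emit:
carry_out(motion=[0,0,3,0,0,0,4,0,0,-1,3,0,-1,-3,0,-0.1,-1,-3,0,-0.1,-1,-3,0,-0.1,-1,-3,0,-0.1,-1,-3,0,-0.1,-1,-3,0,-0.1,-1,-3,0,-0.1,-1,-3,0,-0.1,-1,-3,0,-0.1,-1,-3,0,-0.1,-1,-3,0,-0.1,-1,-3,0,-0.1,-1,-3,0,-0.1,-1,-3,0,-0.1,-0.8,-3,0,-0.135,0,0,0,0,0,0,0,0], claw=0)

```text
t: 14.25
tool_pos: [0.4521, -0.1972, 0.2568]
tool_rot: [3.141, 0.001, 0.033]
ft_force: [-0.7, 0.2, 0.1]
opening: 0.003
grip_force: 0.0
```

Emit:
carry_out(motion=[0.1,0,-3,0,0,0,-4,0,0,0,-4,0,0,0,-4,0,0,0,-2.5,0,0,0,-1,0,0,0,-0.5,0,0,0,0,0,0,0,0,0])

```text
t: 15.15
tool_pos: [0.4552, -0.1957, 0.0679]
tool_rot: [3.141, -0.002, 0.037]
ft_force: [0.8, 0.1, 0.3]
opening: 0.007
grip_force: 0.0
```

Run:
```python
from h import *
b=snap('scene','s5');s=r.get_state();print(s['tool_pos'],s['ft_force'],s['t'])
cv2.imwrite('pics/c5.png',cv2.resize(b[180:400,150:440],(790,600),interpolation=2)[:,:,::-1])
```

```text
[ 0.45520276 -0.19575987  0.06793229] [ 0.17334229 -0.03428335 -0.60050327] 15.2
```

View pics/c5.png

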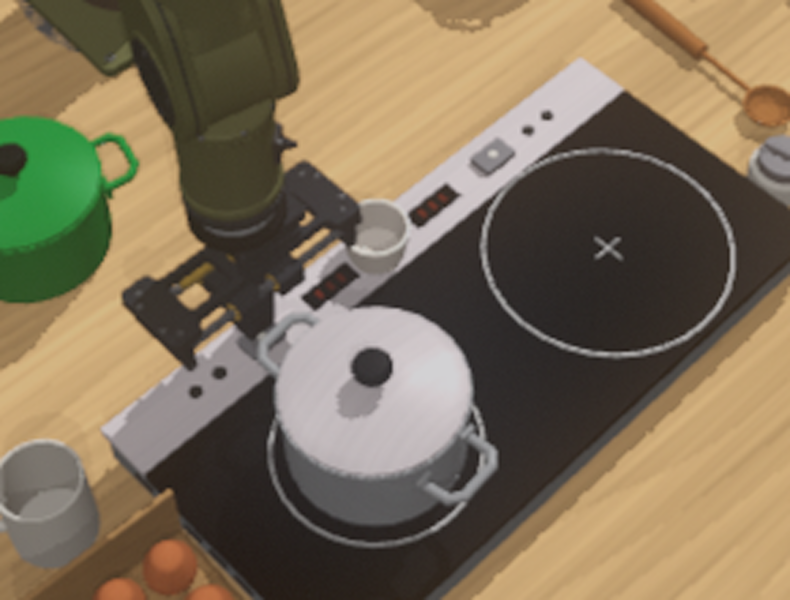

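The gripper at crop (240,250) hangs just above the right key. It is clear of the ramekin (378,235) and the front handle (285,340). Now I'll press.

Emit:
carry_out(motion=[-0.2,0,0,0,0,0,-0.3,0,0,0,-0.3,0,0,0,-0.2,0,0,0,-0.2,0,0,0,0,0])

```text
t: 15.8
tool_pos: [0.4525, -0.1957, 0.0569]
tool_rot: [3.141, -0.0, 0.037]
ft_force: [-0.0, -0.2, 3.9]
opening: 0.004
grip_force: 2.5
```

Emit:
carry_out(motion=[0,0,-0.05,0,0,0,-0.05,0,0,0,0,0,0,0,0,0])

```text
t: 16.2
tool_pos: [0.4526, -0.1957, 0.0566]
tool_rot: [3.141, -0.001, 0.037]
ft_force: [-1.3, 2.3, 13.7]
opening: 0.005
grip_force: 6.4
```

The key has bottomed out: the force rose to 13.7 N and z stopped at 0.0566. Releasing straight up.

Emit:
carry_out(motion=[0,0,0.3,0,0,0,0.7,0,0,0,2,0,0,0,4,0,0,0,4,0,0,0,4,0,0,0,4,0,-2,0,0,0,-3,0,0,0,0,0,0,0,0,0,0,0])

```text
t: 17.3
tool_pos: [0.4021, -0.1955, 0.246]
tool_rot: [3.142, -0.0, 0.036]
ft_force: [0.6, 0.2, 0.4]
opening: 0.003
grip_force: 0.0
```

Run:
```python
from k import *
b=snap('scene','s6');g=(.602,-.191)
print('scene',knob('scene',b,g)[2]-[.5983,-.1913]);s=r.get_state();print(s['tool_pos'],s['ft_force'],s['t'])
cv2.imwrite('pics/c6.png',cv2.resize(b[180:400,150:440],(790,600),interpolation=2)[:,:,::-1])
```

```text
scene [ 0.00157045 -0.00118133]
[ 0.40301117 -0.19548012  0.24586184] [ 0.05375489  0.08005881 -0.51467852] 17.35
```

View pics/c6.png

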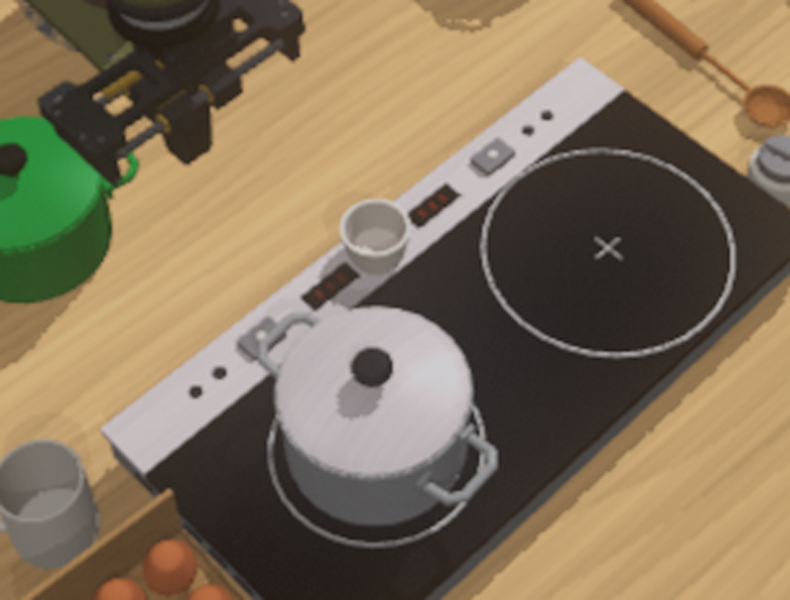

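The pot is still centred with its knob at crop (372,367), the right key is back up at (260,340), and the robot is clear.

```bash
python3 -c "
from workcell import r
print(r.close_job())"
```

```text
the job is handed in; nothing more can be done
None
```

The pot stands on the smaller (right) ring, within about 2 mm of its centre by camera. I then pressed the right key fully down and let it come up, and handed the job in at about 17 s; the verdict was not shown.

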